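Index the decorating turntable by one hole

TASK

Turn the dividing turntable on to its next hole: with a fingertip press the black dished plunger on the table down until its pin is free, push it round counter-clockwise (seen from above) with the table, and let it spring fully up into the very next hole, one eighth of a turn on. Nothing needs to be gripped or lifted. Do not turn the table backwards or past that hole, leave the steel cake ring standing where it is in the middle of the table, and leave the tub and the shaker beside it alone.

Things in the scene. Friction and masses are not known exactly. Their poses are not given: they have to be found in the camera images.
- index_base: Fixed white drum, 254 mm across, 58 mm high, with an aluminium index ring round its top; origin on its axis at its underside, z up. The ring (radius 106 to 127 mm, top 58 mm up, 10 mm thick) has eight open holes about 13 mm wide, 45 degrees apart, on a circle of radius 114 mm. At yaw 0 the plunger's starting direction is 115 degrees from the base's +x axis, counter-clockwise.
- axis_top (a point): Point on the turning axis at the level of the table top (58 mm above the work surface). The turning table is a steel disc 209 mm across with thin dark lines engraved on it, inside the ring and flush with it; the plunger stands on it, 72 mm from the axis.
- cap_centre (a point): Centre of the dished top of the plunger's round black cap; moves with the plunger, 83 mm above the work surface when up. The cap is 58 mm across; the dish's flat floor, where this point lies, is 50 mm across inside a rim 4 mm thick and 5 mm high, so that a fingertip in it also pushes it along. x axis points away from the turning axis, z up.
- start_hole (a point): Fixed point: centre of the ring hole in which the pin stands at the start, at the ring's top face.
- next_hole (a point): Fixed point: centre of the next hole counter-clockwise, where the pin (9 mm thick, round-ended, 42 mm farther out than the cap's centre) must end, at the ring's top face.
- plunger (a joint): How far the plunger is pressed down, m: 0 up (pin in a hole, table locked but for about 1 degree of play), 0.014 at the bottom stop. About 4 N starts it, 8 N takes it fully down. From 0.010 on the pin is below the ring and the table turns; let go between holes it rises only to about 0.009, slides under the ring and springs up by itself at a hole.
- turntable (a joint): Angle of the turning table, rad: 0 at the start hole, grows counter-clockwise seen from above, 0.785 at the next hole. It turns with light friction: about 1.5 to 3 N pushed sideways at the cap.
- cake_ring: Loose steel ring mould, 55 mm across, 34 mm high, open top and bottom, standing free in the middle of the turning table; origin at the centre of its underside.
- red_tub: Loose small white tub with a red lid, 61 mm across, 42 mm high, right of the turntable; bystander. Origin at the centre of its underside.
- shaker: Loose steel flour shaker, 72 mm across, 88 mm high, behind and right of the turntable; bystander. Origin at the centre of its underside.

How it is judged:
By the outcome, as a careful person would: the job done as asked, in the order asked, and still so for the second after the job is handed in, with the robot touching nothing.
It also fails if it takes over 48 s, if anything falls off the work surface, if the arm or the gripper's body presses on something with over 40 N, if the wrist force passes 120 N, or if a joint passes its speed limit or range.

ROBOT

A 6-joint arm with a two-finger parallel gripper is mounted at the origin on the work surface; the furniture and walls round the work are solid. World frame = base frame: x ahead of the robot, y to its left, z up, the work surface at z = 0. Lengths are in m, angles in degrees, forces in N, time in s.
With the tool pointing down it reaches from about 0.375 to 0.9 m from the base axis. Payload 3.1 kg.
Tool frame: the origin (TCP) lies midway between the tips of the shut fingers; the grasp point (between the pads) lies 19 mm behind it; z points along the fingers, y is the direction in which the jaws open and shut (so a half turn about z gives the same grasp; the last joint's range is limited). The gripper opens to 87 mm and grips with 3 to 60 N. Pads are 19 mm wide; open, the fingers measure 117 mm over their backs; the gripper's body (75 mm by 190 mm) begins 51 mm behind the grasp point.
Start: joints at [-75.315, 30.224, 82.088, -0, 67.689, -10.227], TCP at [0.263, -0.567, 0.223] pointing down, gripper open.
Joint ranges: [-176.69, 176.69], [-43.24, 126.21], [12.49, 139.97], [-82, 262], [0, 151.66], [-163.58, 163.58]. Speed limits (degrees/s): [159.86, 159.86, 180, 180, 180, 180].

INTERFACE

Orientations are given as a 3x3 rotation matrix whose columns are the frame's x, y, z axes.
In Python, from rig import bot, capture, get_calibration gives the robot as it stands.
- The arm moves only by the tool play_rows, never from a script. Its arguments are lists of equal length, an entry for each row: "fingers": the closure in counts, from 0 (fully open) to 255 (shut); "linear": the shift along the tool's x, y, z in mm, a list of three; "rot": the turn, a rotation vector about the tool's x, y, z in degrees, a list of three. A call has 1 to 20 rows; each row is the pose to reach, as a shift and turn from the pose commanded when the call began, along the tool's axes at that moment; what a row does not reach only later rows make up. A row lasts 1/10 s, in which the tool goes at most 50 mm and 8.59 degrees, less where a joint would pass 70% of its speed; a pose out of reach is approached as far as the arm can. A call with a gripper value outside its range is refused whole. The fingers move at their own pace and stop on an object; the grip force is fixed at half the most. Time passes only in rows, so rows that repeat a pose let the fingers close. It gives the time, the measured TCP pose, the force and the opening at its end, in the units of the state.
- bot.read_state(): the state, without advancing time (a new reading comes with each control period).
- capture(name): name is "scene" or "top" or "wrist"; returns the picture (480x640x3 uint8, red, green, blue); there is no depth.
- get_calibration(name): a dict with "vfov" (degrees; the focal length in pixels is half the picture's height over the tangent of half this angle, whatever the lens; pixels are square), "cx", "cy" (the principal point, pixels), "camera_from_world" (4x4, takes a point from world to camera coordinates). Camera axes: x right, y down, z forward; pixel columns grow to the right and rows downward; lengths in m; the calibration is good to about 2 mm. A picture is of the moment at which its call begins: read the wrist's pose just before it. get_calibration takes no time and is no camera call; for the wrist camera it gives the pose at the moment of the call.
- bot.hand_in(): hands the job in, once; it reports no verdict.
The state is a dict: "time_s": time; "joint_positions": joint angles; "qvel": joint speeds; "tau": joint torques, N m; "position": TCP position; "tcp_rot": TCP orientation; "force": force on the tool from outside, world axes, zero at the start; "moment": the same for the moment, N m; "opening": opening from 0.0 (shut) to 1.0 (fully open).
Only numpy, scipy, OpenCV 4.12 (cv2) and the standard library are available. Lean on these libraries where they do the work, as an engineer would, in place of code of your own. Each camera call takes 0.05 s, during which the arm holds its last target.

## Working session

There is one attempt and no reset: what is moved stays moved. The work goes in short steps, Python scripts to look and compute and a tool call to move; the robot and the scene stay as the last step left them, time stands still between calls to the robot, and variables do not carry over. Pictures are saved under pics/ and viewed, and the job is handed in when it is done.

Besides the shell and the picture viewer there is one more tool, called as name(argument=value, ...), one argument or row to a line, values as JSON. play_rows: Moves the arm, as the interface text tells. Its arguments: {"type":"object","properties":{"fingers":{"type":"array"},"linear":{"type":"array"},"rot":{"type":"array"}},"required":["fingers","linear","rot"]}

```bash
mkdir -p pics; ls; python3 - <<'E'
from rig import bot,capture,get_calibration
import cv2
s=bot.read_state();print(s)
for n in("scene","top"):
    c=get_calibration(n);print(n,c)
    cv2.imwrite(f"pics/{n}0.png",capture(n)[:,:,::-1])
E
```

```text
pics
{'time_s': 0.0, 'joint_positions': array([-7.53118800e+01,  3.02802952e+01,  8.21576835e+01, -1.76337063e-03,
        6.76888825e+01, -1.02262392e+01]), 'qvel': array([-0.01964044, -0.00015698, -0.03311177,  0.08379897, -0.12486339,
        0.09260944]), 'tau': array([-3.66367640e-04, -4.40046179e+01, -1.76589686e+01,  6.33021514e-02,
        5.82217926e-02, -1.64386925e-04]), 'position': array([ 0.2631262 , -0.56608891,  0.22155019]), 'tcp_rot': array([[ 9.06933640e-01,  4.21273102e-01, -5.88954234e-04],
       [ 4.21273355e-01, -9.06931201e-01,  2.13456555e-03],
       [ 3.65094078e-04, -2.18402003e-03, -9.99997548e-01]]), 'force': array([-0.2802726,  0.6019125, -0.3005201]), 'moment': array([-0.03386537, -0.01644305,  0.04959382]), 'opening': 0.9986596455216313}
scene {'vfov': 42.79167777963546, 'cx': 318.3796780629586, 'cy': 243.5225932115462, 'camera_from_world': array([[-0.97092867, -0.23917432,  0.00965208,  0.59209991],
       [-0.21842016,  0.8687387 , -0.44450614,  0.14056871],
       [ 0.09792932, -0.43369196, -0.8957238 ,  1.01540528],
       [ 0.        ,  0.        ,  0.        ,  1.        ]])}
top {'vfov': 56.77844084623251, 'cx': 320.90351571202916, 'cy': 238.15097299263357, 'camera_from_world': array([[ 0.01610148, -0.99979364,  0.01238645,  0.01281448],
       [-0.99638291, -0.01707785, -0.08324328,  0.58731587],
       [ 0.08343763, -0.01100131, -0.99645227,  0.88254547],
       [ 0.        ,  0.        ,  0.        ,  1.        ]])}
```

View pics/scene0.png

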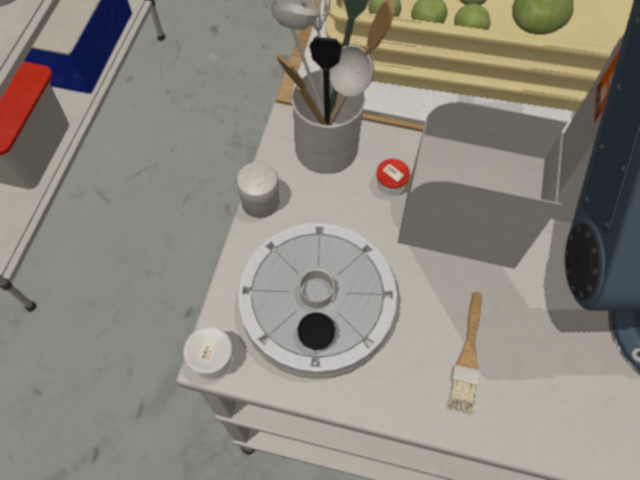

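View pics/top0.png

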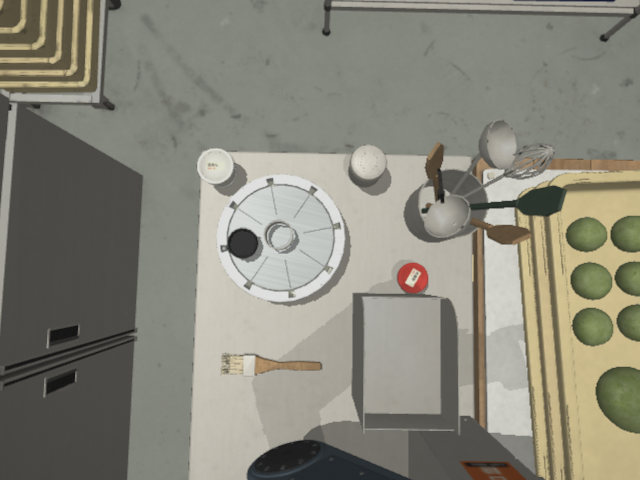

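The turntable centre is near pixel (282,238) in the top view. The black cap is at (242,244), its hole at (224,248) and the next counter-clockwise hole at about (248,283). I'll measure these now.

```bash
cat > h.py <<'E'
import numpy as np,cv2
def K(c):
    f=240/np.tan(np.radians(c["vfov"]/2));return f,c["cx"],c["cy"]
def ray(c,uv,z):
    f,cx,cy=K(c);M=np.array(c["camera_from_world"]);R=M[:3,:3];o=-R.T@M[:3,3]
    uv=np.atleast_2d(uv).astype(float)
    d=np.c_[(uv[:,0]-cx)/f,(uv[:,1]-cy)/f,np.ones(len(uv))]@R
    return o+d*((z-o[2])/d[:,2])[:,None]
def proj(c,p):
    f,cx,cy=K(c);M=np.array(c["camera_from_world"]);q=np.atleast_2d(p)@M[:3,:3].T+M[:3,3]
    return np.c_[f*q[:,0]/q[:,2]+cx,f*q[:,1]/q[:,2]+cy]
def circ(P):
    A=np.c_[2*P[:,:2],np.ones(len(P))];s=np.linalg.lstsq(A,(P[:,:2]**2).sum(1),rcond=None)[0]
    return s[:2],np.sqrt(s[2]+s[0]**2+s[1]**2)
E
python3 - <<'E'
from h import *
from rig import get_calibration
seed={"scene":(317,331),"top":(242,244)}
# hand-read ring holes
holes={"scene":[(319,231),(367,248),(388,294),(371,342),(263,337),(248,290),(270,246)],
"top":[(224,248),(236,201),(269,183),(313,190),(337,227),(328,269),(291,294),(248,283)]}
for n in seed:
    im=cv2.imread(f"pics/{n}0.png");c=get_calibration(n)
    m=(im.max(2)<50).astype(np.uint8);N,l,st,ce=cv2.connectedComponentsWithStats(m)
    k=l[seed[n][1],seed[n][0]];print(n,st[k],ce[k])
    cnt=max(cv2.findContours((l==k).astype(np.uint8),0,1)[0],key=len)[:,0]
    h=cv2.convexHull(cnt)[:,0]
    for z in(.083,.088): print(z,circ(ray(c,h,z)),ray(c,ce[k],z))
    print('holes',circ(ray(c,holes[n],.058)))
    P=ray(c,holes[n],.058);ctr=circ(P)[0];d=P[:,:2]-ctr;print(np.degrees(np.arctan2(d[:,1],d[:,0])).round(1),np.hypot(*d.T).round(3))
    x,y=(160,150) if n=="top" else (180,200)
    cr=im[150:320,190:370] if n=="top" else im[215:385,225:405]
    cv2.imwrite(f"pics/{n}_crop.png",cv2.resize(cr,None,fx=3.3,fy=3.3,interpolation=2))
E
```

```text
scene [ 298  313   37   37 1018] [316.10707269 330.78880157]
0.083 (array([0.57114989, 0.17494309]), np.float64(0.027576448723480914)) [[0.57100119 0.17525517 0.083     ]]
0.088 (array([0.57078196, 0.17655597]), np.float64(0.027420348196987313)) [[0.5706341  0.17686627 0.088     ]]
holes (array([0.58477121, 0.10540535]), np.float64(0.1127026241805723))
[ -76.9 -121.4 -166.9  149.    54.6   11.5  -32.3] [0.111 0.113 0.111 0.114 0.112 0.112 0.115]
top [     0      0    640    480 301814] [321.03204623 236.69155506]
0.083 (array([0.6369709 , 0.01818523]), np.float64(0.7663307031682921)) [[0.58491744 0.02301978 0.083     ]]
0.088 (array([0.63622769, 0.01827022]), np.float64(0.7617969842873097)) [[0.58448219 0.02307617 0.088     ]]
holes (array([0.5853404 , 0.10177976]), np.float64(0.11217227019005362))
[ 102.1   52.3   13.6  -33.1  -79.  -123.2 -168.6  145.9] [0.113 0.114 0.11  0.113 0.112 0.112 0.113 0.11 ]
```

View pics/top_crop.png

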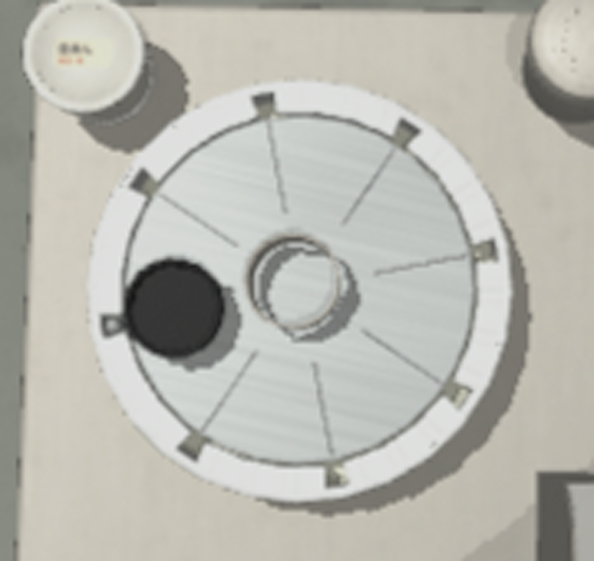

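View pics/scene_crop.png

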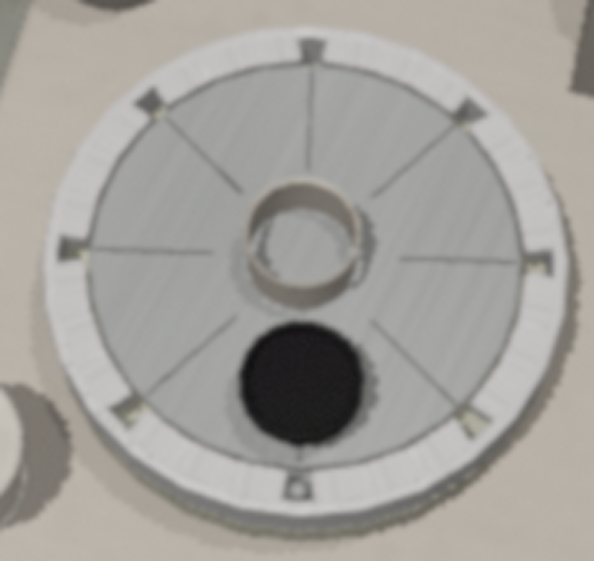

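```bash
python3 - <<'E'
from h import *
from rig import get_calibration
n="top";im=cv2.imread("pics/top0.png");c=get_calibration(n)
m=(im.max(2)<75).astype(np.uint8);N,l,st,ce=cv2.connectedComponentsWithStats(m,connectivity=4);k=l[244,242];print(st[k],ce[k])
cnt=max(cv2.findContours((l==k).astype(np.uint8),0,1)[0],key=len)[:,0]
for z in(.083,.088):print(circ(ray(c,cv2.convexHull(cnt)[:,0],z)))
# outer ring: bright mask
for n,sd in(("top",(282,180)),("scene",(319,360))):
    im=cv2.imread(f"pics/{n}0.png");c=get_calibration(n)
    g=im.min(2);hsv=cv2.cvtColor(im,cv2.COLOR_BGR2HSV)
    a0=np.array([.585,.1035])
    # radial edge: sample rays around the axis at z=.058
    pts=[]
    for t in np.radians(np.arange(0,360,3)):
        r=np.arange(.115,.137,.0005);P=np.c_[a0[0]+r*np.cos(t),a0[1]+r*np.sin(t),0*r+.058]
        u=proj(c,P).astype(np.float32);v=cv2.remap(im,u[None,:,0].copy(),u[None,:,1].copy(),1)[0].astype(float)
        s=v[:,0]; d=np.diff(cv2.GaussianBlur(s[None],(7,1),0)[0]); i=d.argmin(); pts.append(P[i])
    pts=np.array(pts)
    for _ in range(4):
        C,R=circ(pts);e=abs(np.hypot(*(pts[:,:2]-C).T)-R);pts=pts[e<max(.002,np.median(e)*2)]
    print(n,C,R,len(pts))
E
```

```text
[227 229  31  29 698] [242.18481375 243.0773639 ]
(array([0.57025291, 0.17329147]), np.float64(0.028462092971671963))
(array([0.56990442, 0.17245883]), np.float64(0.02829370727635557))
top [0.58537501 0.10257548] 0.12526007394914354 116
scene [0.58647629 0.10506238] 0.1256722567622255 120
```

play_rows(
  fingers=[255, 255, 255, 255, 255, 255, 255, 255, 255, 255, 255, 255, 255, 255, 255, 255, 255, 255, 255, 255],
  linear=[
    [0, 0, -45],
    [15, -14, -80],
    [50, -46, -80],
    [85, -78, -80],
    [120, -110, -80],
    [155, -142, -80],
    [190, -174, -80],
    [225, -206, -80],
    [260, -238, -80],
    [295, -270, -80],
    [330, -302, -80],
    [365, -334, -80],
    [400, -366, -80],
    [435, -398, -80],
    [470, -430, -80],
    [505, -462, -80],
    [540, -494, -60],
    [570, -522, -30],
    [591, -542, 0],
    [591, -542, 30],
  ],
  rot=[
    [0, 0, 0],
    [0, 0, 0],
    [0, 0, 0],
    [0, 0, 0],
    [0, 0, 0],
    [0, 0, 0],
    [0, 0, 0],
    [0, 0, 0],
    [0, 0, 0],
    [0, 0, 0],
    [0, 0, 0],
    [0, 0, 0],
    [0, 0, 0],
    [0, 0, 0],
    [0, 0, 0],
    [0, 0, 0],
    [0, 0, 0],
    [0, 0, 0],
    [0, 0, 0],
    [0, 0, 0],
  ],
)

```text
time_s: 2.1
position: [0.572, 0.1776, 0.1909]
tcp_rot: [[0.905, 0.425, 0.002], [0.425, -0.905, 0.001], [0.002, -0.001, -1.0]]
force: [-0.3, -0.7, 0.9]
opening: 0.003
```

play_rows(
  fingers=[255, 255, 255, 255],
  linear=[
    [0, 0, 40],
    [0, 0, 75],
    [0, 0, 85],
    [0, 0, 85],
  ],
  rot=[
    [0, 0, 0],
    [0, 0, 0],
    [0, 0, 0],
    [0, 0, 0],
  ],
)

```text
time_s: 2.5
position: [0.5697, 0.1735, 0.1059]
tcp_rot: [[0.907, 0.421, -0.004], [0.421, -0.907, -0.0], [-0.004, -0.001, -1.0]]
force: [-0.0, 0.1, -0.5]
opening: 0.006
```

```bash
python3 - <<'E'
from rig import bot,capture,get_calibration
from h import *
s=bot.read_state();p=s["position"];print(s["time_s"],p,s["force"],s["joint_positions"].round(1));
o=[]
for n in("scene","top","wrist"):
    c=get_calibration(n);im=capture(n)[:,:,::-1].copy()
    cap=np.array([[.5705,.1745,.083]])
    q=proj(c,cap)[0].astype(int); print(n,q,proj(c,p)[0])
    cv2.imwrite(f"pics/{n}1.png",im)
    if n!="wrist":
        im=im[q[1]-75:q[1]+75,q[0]-75:q[0]+75];im=cv2.resize(im,(390,390),interpolation=2)
        o.append(im)
cv2.imwrite("pics/c1.png",np.hstack(o))
E
```

```text
2.5 [0.56969474 0.17349625 0.10586075] [-0.0186094   0.05357882 -0.46676552] [ 6.2 36.8 91.9 -0.  51.6 71.3]
scene [316 330] [317.35522406 324.9582096 ]
top [241 242] [239.84896705 242.41882367]
wrist [318 276] [319.73696691 296.59409692]
```

View pics/c1.png

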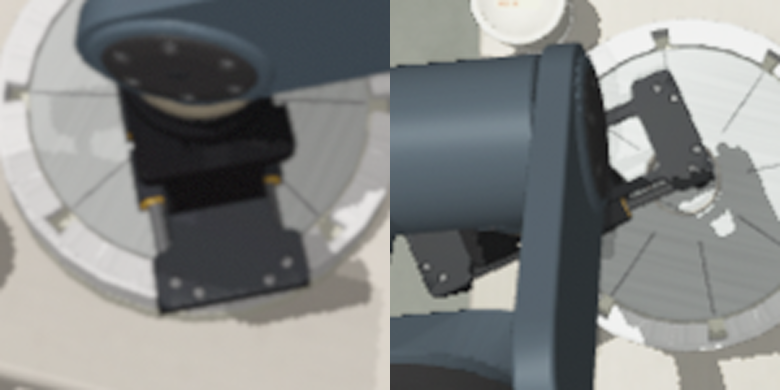

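View pics/wrist1.png

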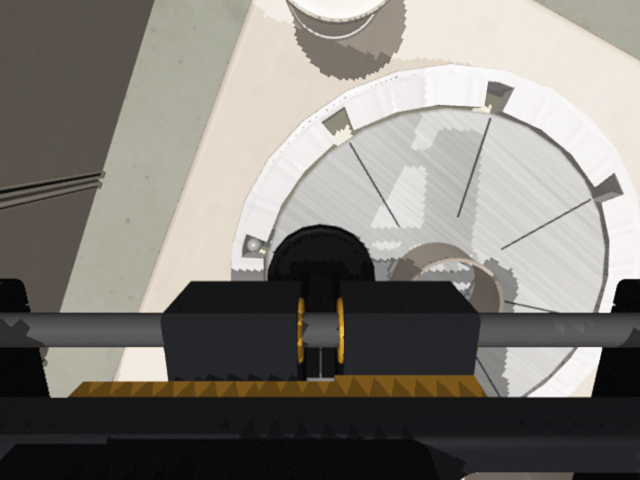

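The wrist view shows the cap below the fingertips, with its centre at about (318,276), and the pin in its hole at (255,245). Next I press down.

play_rows(
  fingers=[255, 255, 255, 255, 255, 255, 255],
  linear=[
    [0, 0, 10],
    [0, 0, 18],
    [0, 0, 24],
    [0, 0, 29],
    [0, 0, 33],
    [0, 0, 35],
    [0, 0, 35],
  ],
  rot=[
    [0, 0, 0],
    [0, 0, 0],
    [0, 0, 0],
    [0, 0, 0],
    [0, 0, 0],
    [0, 0, 0],
    [0, 0, 0],
  ],
)

```text
time_s: 3.35
position: [0.5711, 0.1737, 0.0729]
tcp_rot: [[0.907, 0.421, 0.0], [0.421, -0.907, 0.0], [0.0, 0.0, -1.0]]
force: [-0.8, -0.4, 6.6]
opening: 0.006
```

```bash
python3 - <<'E'
import numpy as np
a=np.array([.5855,.1035]);p=np.array([.5711,.1737]);r=.0718
X=np.array([.907,.421]);Y=np.array([.421,-.907])
for t in range(0,61,3):
    w=np.radians(101.6+t);d=a+r*np.array([np.cos(w),np.sin(w)])-p
    print(t,(1000*d@X).round(1),(1000*d@Y).round(1))
E
```

```text
0 0.0 -0.1
3 -3.7 -0.9
6 -7.4 -1.5
9 -11.1 -1.9
12 -14.9 -2.0
15 -18.6 -2.0
18 -22.4 -1.8
21 -26.1 -1.4
24 -29.8 -0.8
27 -33.5 -0.0
30 -37.1 1.0
33 -40.7 2.1
36 -44.2 3.5
39 -47.6 5.0
42 -51.0 6.8
45 -54.2 8.6
48 -57.4 10.7
51 -60.4 12.9
54 -63.3 15.3
57 -66.1 17.8
60 -68.7 20.5
```

Press about 2.5 mm more, then push along the arc to about 30°, slowly.

play_rows(
  fingers=[255, 255, 255, 255, 255, 255, 255, 255, 255, 255, 255, 255, 255, 255, 255, 255],
  linear=[
    [0, 0, 2],
    [0, 0, 2.8],
    [0, 0, 2.8],
    [-1.8, -0.4, 2.8],
    [-3.7, -0.9, 2.8],
    [-7.4, -1.5, 2.8],
    [-11.1, -1.9, 2.8],
    [-14.9, -2, 2.8],
    [-18.6, -2, 2.8],
    [-22.4, -1.8, 2.8],
    [-26.1, -1.4, 2.8],
    [-29.8, -0.8, 2.8],
    [-33.5, 0, 2.8],
    [-37.1, 1, 2.8],
    [-37.1, 1, 2.8],
    [-37.1, 1, 2.8],
  ],
  rot=[
    [0, 0, 0],
    [0, 0, 0],
    [0, 0, 0],
    [0, 0, 0],
    [0, 0, 0],
    [0, 0, 0],
    [0, 0, 0],
    [0, 0, 0],
    [0, 0, 0],
    [0, 0, 0],
    [0, 0, 0],
    [0, 0, 0],
    [0, 0, 0],
    [0, 0, 0],
    [0, 0, 0],
    [0, 0, 0],
  ],
)

```text
time_s: 4.95
position: [0.5396, 0.1571, 0.0709]
tcp_rot: [[0.907, 0.421, 0.004], [0.421, -0.907, 0.0], [0.004, 0.002, -1.0]]
force: [0.4, -0.9, 7.0]
opening: -0.001
```

```bash
python3 - <<'E'
from rig import bot,capture,get_calibration
from h import *
s=bot.read_state();p=s["position"];print(s["time_s"],p,s["force"]);
o=[]
for n in("scene","top","wrist"):
    c=get_calibration(n);im=capture(n)[:,:,::-1].copy()
    print(n,proj(c,p)[0])
    cv2.imwrite(f"pics/{n}2.png",im)
    if n!="wrist":
        q=proj(c,[[.5855,.1035,.058]])[0].astype(int)
        im=im[q[1]-85:q[1]+85,q[0]-85:q[0]+85];o.append(cv2.resize(im,(390,390),interpolation=2))
cv2.imwrite("pics/c2.png",np.hstack(o))
E
```

```text
4.95 [0.53955139 0.15708841 0.07092844] [ 0.43028457 -0.94099432  6.9605339 ]
scene [338.8811275  327.01438414]
top [250.96877153 259.50861256]
wrist [321.43560647 294.65920242]
```

View pics/wrist2.png

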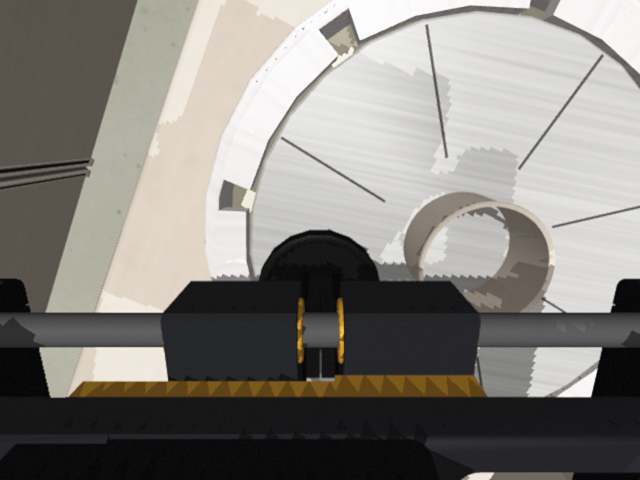

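View pics/c2.png

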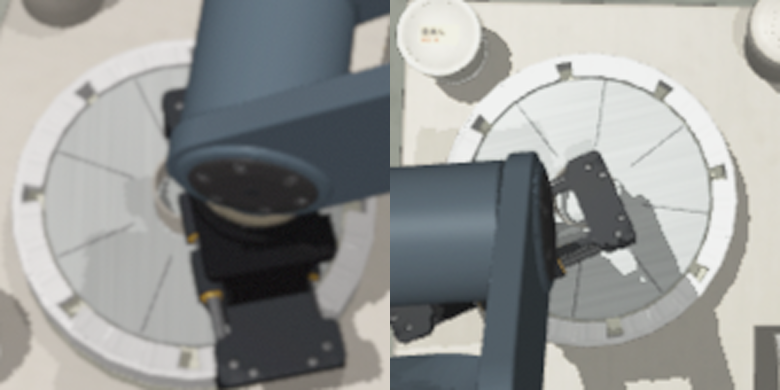

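The table has turned: the engraved lines (428,25)-(446,157), (282,138)-(384,201) and (602,55)-(520,168) no longer point at holes. Next I measure the angle.

```bash
cat > ang.py <<'E'
from h import *
from rig import get_calibration,bot
def lines(L,holes=[]):
    c=get_calibration("wrist");a=np.array([.5855,.1035])
    for l in L:
        P=ray(c,l,.058)[:,:2];d=P[0]-P[1];e=P-a
        print("dir",np.degrees(np.arctan2(d[1],d[0])).round(1)%45,"pt",(np.degrees(np.arctan2(e[:,1],e[:,0]))%45).round(1),np.hypot(*e.T).round(3))
    for h in holes:
        e=ray(c,h,.058)[0,:2]-a;print("hole",np.degrees(np.arctan2(e[1],e[0])).round(1)%45,np.hypot(*e).round(4))
E
python3 - <<'E'
from ang import *
lines([[(428,25),(446,157)],[(282,138),(384,201)],[(602,55),(520,168)]],[(340,34),(236,196)])
p=bot.read_state()["position"];e=p[:2]-[.5855,.1035];print(np.degrees(np.arctan2(e[1],e[0])),np.hypot(*e))
im=cv2.imread("pics/wrist2.png");m=(im.max(2)<60).astype(np.uint8);m[278:]=0
N,l,st,ce=cv2.connectedComponentsWithStats(m);k=l[260,320];print(st[k])
cnt=max(cv2.findContours((l==k).astype(np.uint8),0,1)[0],key=len)[:,0]
cnt=cnt[cnt[:,1]<272]
C,R=circ(ray(get_calibration("wrist"),cnt,.076));e=C-[.5855,.1035];print(C,R,np.degrees(np.arctan2(e[1],e[0])),np.hypot(*e))
E
```

```text
dir 37.8 pt [37.9 37.9] [0.101 0.045]
dir 38.599999999999994 pt [38.4 38.2] [0.101 0.045]
dir 39.2 pt [38.4 37.4] [0.102 0.046]
hole 12.100000000000001 0.1127
hole 11.400000000000006 0.1116
130.6366916536684 0.07057361893659574
[ 260  230  119   48 4240]
[0.54409913 0.16050614] 0.027116755808863774 125.98913666552627 0.07045375888346389
```

play_rows(
  fingers=[255, 255, 255, 255, 255, 255, 255, 255, 255],
  linear=[
    [-1.8, 0.5, 0.4],
    [-3.6, 1.1, 0.4],
    [-7.1, 2.5, 0.4],
    [-10.5, 4, 0.4],
    [-13.9, 5.8, 0.4],
    [-16, 7, 0.4],
    [-17.1, 7.6, 0.4],
    [-17.1, 7.6, 0.4],
    [-17.1, 7.6, 0.4],
  ],
  rot=[
    [0, 0, 0],
    [0, 0, 0],
    [0, 0, 0],
    [0, 0, 0],
    [0, 0, 0],
    [0, 0, 0],
    [0, 0, 0],
    [0, 0, 0],
    [0, 0, 0],
  ],
)

```text
time_s: 6.0
position: [0.5274, 0.1432, 0.0705]
tcp_rot: [[0.907, 0.421, 0.005], [0.421, -0.907, 0.0], [0.004, 0.002, -1.0]]
force: [0.2, 0.5, 7.6]
opening: 0.008
```

```bash
python3 - <<'E'
from rig import bot,capture,get_calibration
from h import *
s=bot.read_state();p=s["position"];e=p[:2]-[.5855,.1035];print(p,s["force"],np.degrees(np.arctan2(e[1],e[0])),np.hypot(*e))
cv2.imwrite("pics/wrist3.png",capture("wrist")[:,:,::-1])
E
```

```text
[0.52741968 0.14319587 0.0704925 ] [0.16686571 0.45357443 7.56856632] 145.64876013065805 0.07034973569987099
```

View pics/wrist3.png

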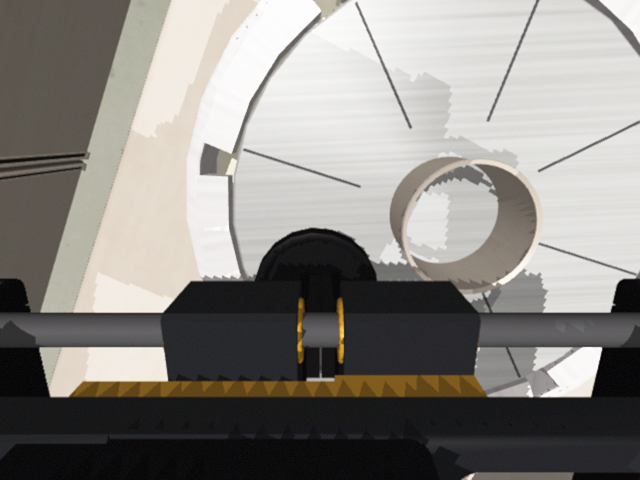

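```bash
python3 - <<'E'
from ang import *
lines([[(357,3),(410,127)],[(245,150),(360,186)],[(536,2),(488,121)],[(638,122),(540,170)]],[(217,160)])
E
```

```text
dir 6.899999999999999 pt [6.7 6.5] [0.101 0.045]
dir 7.599999999999994 pt [7.2 6.7] [0.1   0.044]
dir 8.0 pt [7.1 6.1] [0.095 0.046]
dir 7.5 pt [7.2 7. ] [0.093 0.047]
hole 11.5 0.1118
```

play_rows(
  fingers=[255, 255, 255, 255, 255, 255],
  linear=[
    [-1, 0.6, 0],
    [-2, 1.3, 0],
    [-3.2, 2.1, 0],
    [-4, 2.7, 0],
    [-4, 2.7, 0],
    [-4, 2.7, 0],
  ],
  rot=[
    [0, 0, 0],
    [0, 0, 0],
    [0, 0, 0],
    [0, 0, 0],
    [0, 0, 0],
    [0, 0, 0],
  ],
)

```text
time_s: 6.65
position: [0.5249, 0.1392, 0.0705]
tcp_rot: [[0.907, 0.421, 0.005], [0.421, -0.907, 0.0], [0.004, 0.001, -1.0]]
force: [0.4, 0.6, 7.2]
opening: 0.007
```

```bash
python3 - <<'E'
from rig import bot,capture,get_calibration
from h import *
s=bot.read_state();p=s["position"];e=p[:2]-[.5855,.1035];print(p,s["force"],np.degrees(np.arctan2(e[1],e[0])),np.hypot(*e))
cv2.imwrite("pics/wrist4.png",capture("wrist")[:,:,::-1])
E
```

```text
[0.52492402 0.139186   0.07048244] [0.41355506 0.57536684 7.22163353] 149.49717754831647 0.0703060458245135
```

View pics/wrist4.png

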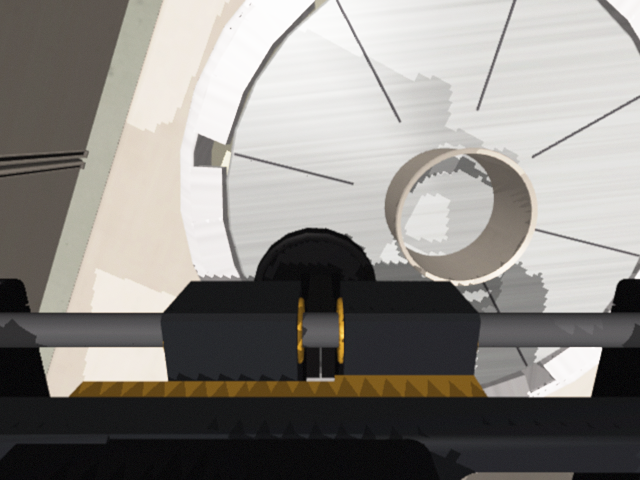

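```bash
python3 - <<'E'
from ang import *
lines([[(338,0),(400,121)],[(234,154),(353,184)],[(515,0),(478,109)],[(638,97),(533,157)]],[(211,152)])
E
```

```text
dir 10.600000000000001 pt [10.2  9.7] [0.101 0.045]
dir 10.799999999999997 pt [10.8 10.7] [0.101 0.044]
dir 11.1 pt [10.3  9.5] [0.09  0.046]
dir 11.299999999999997 pt [10.7 10.1] [0.096 0.046]
hole 11.599999999999994 0.1116
```

About 1° short. I'll ease up only 6 mm, keeping the tip inside the rim, to see whether the pin enters.

play_rows(
  fingers=[255, 255, 255, 255, 255, 255],
  linear=[
    [0, 0, -1.5],
    [0, 0, -3],
    [0, 0, -4.5],
    [0, 0, -6],
    [0, 0, -6],
    [0, 0, -6],
  ],
  rot=[
    [0, 0, 0],
    [0, 0, 0],
    [0, 0, 0],
    [0, 0, 0],
    [0, 0, 0],
    [0, 0, 0],
  ],
)

```text
time_s: 7.3
position: [0.5249, 0.1392, 0.0763]
tcp_rot: [[0.907, 0.421, 0.004], [0.421, -0.907, 0.0], [0.004, 0.001, -1.0]]
force: [0.7, 1.0, 5.3]
opening: -0.002
```

```bash
python3 - <<'E'
from rig import bot
print(bot.read_state()["position"],bot.read_state()["force"])
E
```

```text
[0.52490042 0.13917062 0.07632008] [0.6898169  0.98242608 5.30490016]
```

At a depth of 6.7 mm the spring still pushes with 5.3 N. It could only rise above 9 mm if the pin is in the hole. I'll lift clear straight up, slowly at first.

play_rows(
  fingers=[255, 255, 255, 255, 255, 255, 255, 255, 255, 255],
  linear=[
    [0, 0, -2],
    [0, 0, -4],
    [0, 0, -6],
    [0, 0, -8],
    [0, 0, -11],
    [0, 0, -16],
    [0, 0, -30],
    [0, 0, -60],
    [0, 0, -100],
    [0, 0, -140],
  ],
  rot=[
    [0, 0, 0],
    [0, 0, 0],
    [0, 0, 0],
    [0, 0, 0],
    [0, 0, 0],
    [0, 0, 0],
    [0, 0, 0],
    [0, 0, 0],
    [0, 0, 0],
    [0, 0, 0],
  ],
)

```text
time_s: 8.3
position: [0.5211, 0.1389, 0.2157]
tcp_rot: [[0.907, 0.421, -0.005], [0.421, -0.907, -0.0], [-0.004, -0.002, -1.0]]
force: [-0.3, -0.4, 0.7]
opening: 0.006
```

play_rows(
  fingers=[255, 255, 255, 255, 255, 255, 255],
  linear=[
    [-20, 20, -20],
    [-40, 50, -30],
    [-50, 90, -30],
    [-60, 130, -30],
    [-70, 170, -30],
    [-70, 190, -30],
    [-70, 190, -30],
  ],
  rot=[
    [0, 0, 0],
    [0, 0, 0],
    [0, 0, 0],
    [0, 0, 0],
    [0, 0, 0],
    [0, 0, 0],
    [0, 0, 0],
  ],
)

```text
time_s: 9.0
position: [0.5401, -0.065, 0.2449]
tcp_rot: [[0.908, 0.418, -0.0], [0.418, -0.908, 0.0], [-0.0, -0.0, -1.0]]
force: [0.6, 0.4, -0.4]
opening: 0.006
```

```bash
python3 - <<'E'
from rig import bot,capture,get_calibration
from h import *
s=bot.read_state();print(s["time_s"],s["position"],s["force"]);
o=[]
for n in("scene","top"):
    c=get_calibration(n);im=capture(n)[:,:,::-1].copy();cv2.imwrite(f"pics/{n}5.png",im)
    q=proj(c,[[.5855,.1035,.058]])[0].astype(int)
    o.append(cv2.resize(im[q[1]-85:q[1]+85,q[0]-85:q[0]+85],(395,395),interpolation=2))
cv2.imwrite("pics/c5.png",np.hstack(o))
E
```

```text
9.0 [ 0.5400769  -0.06502514  0.24493852] [ 0.6162997   0.42396075 -0.40249429]
```

View pics/c5.png

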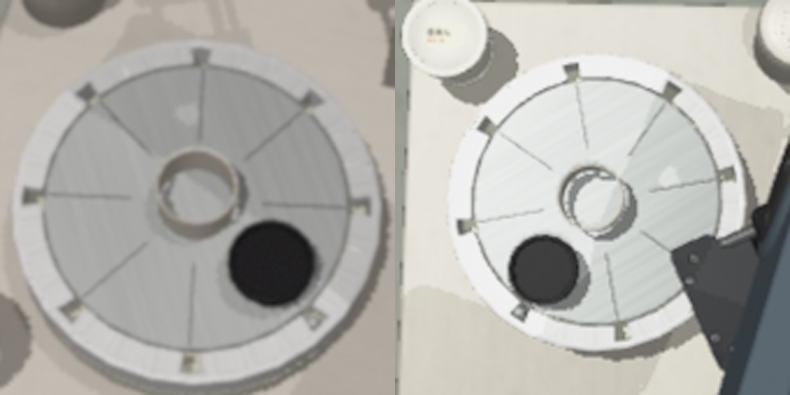

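View pics/scene5.png

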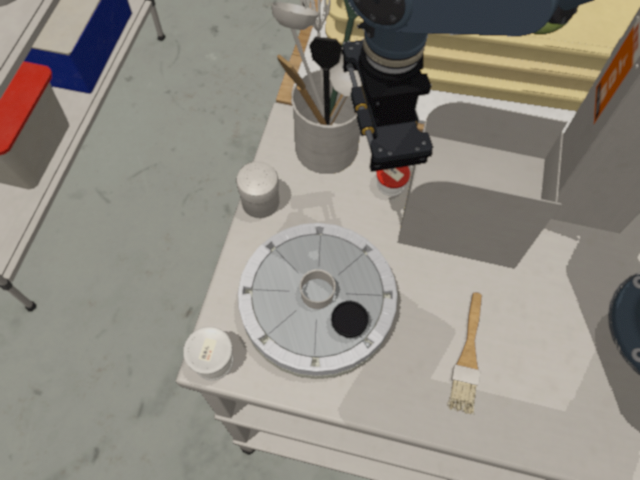

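The cap now sits one hole further on, at about (350,320) in the scene view, with the pin visible in that hole. The cake ring, tub and shaker haven't moved. I still need to check the cap's height and angle.

```bash
python3 - <<'E'
from h import *
from rig import get_calibration,bot
a=np.array([.5855,.1035])
for tag,sd in(("0",{"scene":(317,331),"top":(242,244)}),("5",{"scene":(350,320),"top":(260,268)})):
    uv={};R={}
    for n in sd:
        im=cv2.imread(f"pics/{n}{tag}.png");m=(im.max(2)<75).astype(np.uint8)
        N,l,st,ce=cv2.connectedComponentsWithStats(m,connectivity=4);k=l[sd[n][1],sd[n][0]]
        cnt=max(cv2.findContours((l==k).astype(np.uint8),0,1)[0],key=len)
        uv[n]=cv2.minEnclosingCircle(cnt)[0]; 
        c=get_calibration(n);e,r=circ(ray(c,cv2.convexHull(cnt)[:,0],.086));e=e-a
        print(tag,n,st[k],uv[n],np.degrees(np.arctan2(e[1],e[0])).round(1),np.hypot(*e).round(4))
    Ps=[]
    for n in sd:
        c=get_calibration(n);f,cx,cy=K(c);Ps.append(np.array([[f,0,cx],[0,f,cy],[0,0,1]])@np.array(c["camera_from_world"])[:3])
    X=cv2.triangulatePoints(Ps[0],Ps[1],np.array(uv["scene"],float),np.array(uv["top"],float));print((X[:3]/X[3]).ravel())
E
```

```text
0 scene [ 298  313   37   37 1091] (316.3524475097656, 330.7950744628906) 101.6 0.074
0 top [227 229  31  29 698] (241.7831268310547, 243.18675231933594) 102.6 0.071
[0.57060647 0.17420804 0.07999062]
5 scene [ 332  301   37   37 1058] (349.72222900390625, 319.0) 144.7 0.0727
5 top [243 253  30  29 691] (257.75958251953125, 266.8723449707031) 147.4 0.071
[0.52590446 0.14280327 0.07745524]
```

The angle is right (turned about 44–45°), but the triangulated height is too coarse to tell whether the cap is fully up. I'll take two wrist views from close by.

play_rows(
  fingers=[255, 255, 255, 255, 255, 255, 255, 255, 255, 255, 255],
  linear=[
    [0, -30, 0],
    [0, -70, 0],
    [0, -110, 0],
    [0, -150, 0],
    [0, -180, 10],
    [0, -195, 30],
    [0, -195, 50],
    [0, -195, 65],
    [0, -195, 65],
    [0, -195, 65],
    [0, -195, 65],
  ],
  rot=[
    [0, 0, 0],
    [0, 0, 0],
    [0, 0, 0],
    [0, 0, 0],
    [0, 0, 0],
    [0, 0, 0],
    [0, 0, 0],
    [0, 0, 0],
    [0, 0, 0],
    [0, 0, 0],
    [0, 0, 0],
  ],
)

```text
time_s: 10.2
position: [0.4576, 0.1145, 0.1811]
tcp_rot: [[0.907, 0.422, 0.001], [0.422, -0.907, 0.0], [0.001, 0.0, -1.0]]
force: [-0.5, 0.2, -0.8]
opening: 0.006
```

```bash
python3 - <<'E'
from rig import bot,capture,get_calibration
import cv2,pickle
c=get_calibration("wrist");cv2.imwrite("pics/w6.png",capture("wrist")[:,:,::-1]);pickle.dump(c,open("c6.p","wb"));print(bot.read_state()["position"])
E
```

```text
[0.45778722 0.11433774 0.181217  ]
```

play_rows(
  fingers=[255, 255, 255, 255, 255, 255],
  linear=[
    [0, 25, 0],
    [0, 50, 0],
    [0, 75, 0],
    [0, 75, 0],
    [0, 75, 0],
    [0, 75, 0],
  ],
  rot=[
    [0, 0, 0],
    [0, 0, 0],
    [0, 0, 0],
    [0, 0, 0],
    [0, 0, 0],
    [0, 0, 0],
  ],
)

```text
time_s: 10.85
position: [0.4882, 0.0466, 0.1805]
tcp_rot: [[0.907, 0.421, -0.001], [0.421, -0.907, 0.0], [-0.0, -0.001, -1.0]]
force: [-0.2, 0.8, 0.0]
opening: 0.005
```

```bash
python3 - <<'E'
from rig import bot,capture,get_calibration
import cv2,pickle
c=get_calibration("wrist");cv2.imwrite("pics/w7.png",capture("wrist")[:,:,::-1]);pickle.dump(c,open("c7.p","wb"));print(bot.read_state()["position"],bot.read_state()["time_s"])
E
```

```text
[0.48823685 0.046758   0.18050293] 10.9
```

View pics/w6.png

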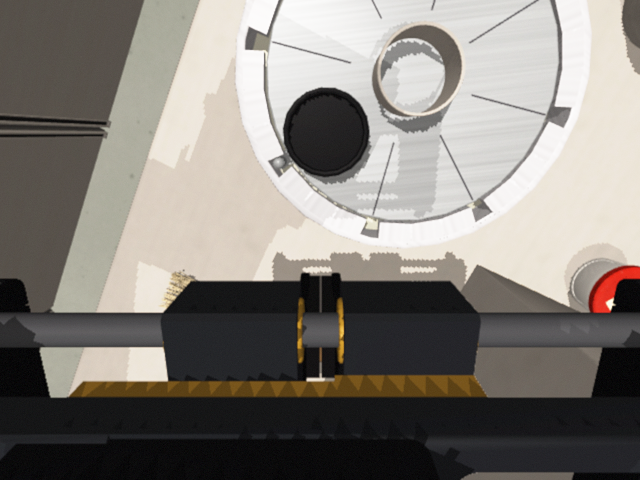

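View pics/w7.png

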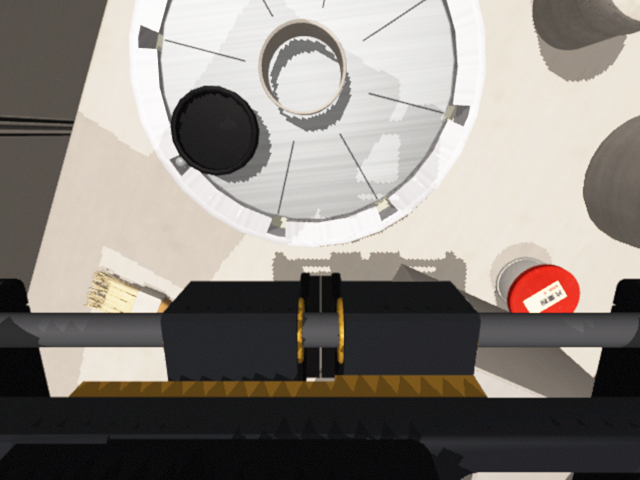

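In the wrist views the cap is at about (326,132) and (214,130), with the pin's round end in the hole at (281,163) and (180,162).

```bash
python3 - <<'E'
from h import *
import pickle
Ps=[];uv=[];sd=[(326,132),(214,130)]
for i,s in zip("67",sd):
    c=pickle.load(open(f"c{i}.p","rb"));f,cx,cy=K(c);Ps.append(np.array([[f,0,cx],[0,f,cy],[0,0,1]])@np.array(c["camera_from_world"])[:3])
    im=cv2.imread(f"pics/w{i}.png");m=(im.max(2)<60).astype(np.uint8)
    N,l,st,ce=cv2.connectedComponentsWithStats(m,connectivity=4);k=l[s[1],s[0]]
    cnt=max(cv2.findContours((l==k).astype(np.uint8),0,1)[0],key=len)
    e=cv2.fitEllipse(cv2.convexHull(cnt));print(st[k],e);uv.append(np.array(e[0]))
def tri(a,b):
    X=cv2.triangulatePoints(Ps[0],Ps[1],np.array(a,float),np.array(b,float));return (X[:3]/X[3]).ravel().round(4)
X=tri(*uv);d=X[:2]-[.5855,.1035];print("cap",X,np.degrees(np.arctan2(d[1],d[0])),np.hypot(*d))
print("pin",tri((281,163),(180,162)))
print("ref table line ends",tri((350,62),(244,61)),tri((393,143),(293,142)),tri((440,136),(341,135)))
E
```

```text
[ 284   88   85   89 5888] ((325.8675231933594, 131.9135284423828), (84.81908416748047, 88.2336654663086), 3.3671722412109375)
[ 171   86   88   90 6077] ((214.46522521972656, 130.35301208496094), (84.81612396240234, 91.52568817138672), 140.85997009277344)
cap [0.5269 0.143  0.0848] 146.01760960479166 0.0706697247765972
pin [0.4929 0.1635 0.0642]
ref table line ends [0.577  0.1473 0.0587] [0.5409 0.0939 0.0585] [0.5605 0.0635 0.0547]
```

The cap outline triangulates to 85 mm (its floor should be at 83 mm and its rim at 88 mm), so it is up. The arm isn't touching anything, so I'm handing in.

```bash
python3 - <<'E'
from rig import bot
print(bot.hand_in(), bot.read_state()["time_s"])
E
```

```text
the job is handed in; nothing more can be done
the job is handed in; nothing more can be done
```

The turntable is on its next hole counter-clockwise, with the plunger up again, and I handed the job in at about 11 s.

I pressed the plunger down about 12.5 mm with the shut fingertips and pushed it round to about 44°. Then I eased off until the pin entered the hole, lifted clear and moved the arm away.

Last checks:
- **Angle:** the cap went from about 102° to about 146°, which is one hole on within measuring error. The pin is visible in the next hole.
- **Height:** two close wrist views put the cap's outline at 85 mm, between its floor (83 mm) and its rim (88 mm), so the plunger is fully up. The fixed cameras gave a rougher 77 mm. They had read 80 mm at the start, when it was certainly up, so I relied on the closer views.
- **Other things:** the cake ring, tub and shaker looked unmoved in the pictures. The force on the tool was about zero, with the arm touching nothing.

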